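Index the decorating turntable on by one hole

TASK

Bring the next side of the clay form round: press the spring plunger of the indexing turntable down with the fingertips to free its pin, and push the table counter-clockwise (seen from above) to the very next hole, so that the plunger springs fully back up there and locks it. Do not turn the table backwards or on towards the hole after that; do not touch the clay form, and leave everything else where it stands. Nothing is to be gripped or lifted, and the hand is clear of everything at the end.

Things in the scene. Friction and masses are not known exactly. Their poses are not given: they have to be found in the camera images.
- base: fixed foot and index plate of the turntable. Origin on the bench under the table's turning axis, z up. The plate is a level aluminium disc, 155 mm radius, top 60 mm above the bench, 8 mm thick, with 12 holes (12 mm wide, 30 degrees = 0.524 rad apart) on a circle of 140 mm radius. At the start the plunger lies in its -x direction, give or take 0.01 rad
- turntable (a joint): turning angle of the table on its vertical axis, rad, 0 at the starting hole, growing counter-clockwise seen from above; the next hole is at 0.524. About 0.03 rad of play in a hole; the table needs 0.25 N m to turn (1.5 N at the plunger, about 3 N while the pin rides on the plate) and stays where it is left
- plunger (a joint): how far the plunger is pressed down, m: 0 = fully up with the pin in a hole, 0.015 = bottom stop. A spring pushes it up, 5 N at the top, 10 N at the bottom. Between 0 and about 0.009 the pin is in the hole and blocks the table; beyond it the pin is below the plate and the table is free. Let go between holes, the pin rides on the plate's underside (about 0.009) and springs up by itself into the next hole it comes to, which stops the table hard
- hub (a point): centre of the turntable's top face, on the turning axis: a steel disc of 115 mm radius, top 82 mm above the bench
- plunger_head (a point): centre of the top of the plunger's head, a flat steel disc 36 mm across on a vertical shaft, 106 mm above the bench when up; at 170 mm from the turning axis at the end of a dark arm that sticks out from the disc over the index plate; it moves with the table. The shaft passes outside the plate's rim and hooks back under it; the pin comes up through the plate's hole from below, 30 mm nearer the axis
- lug_top (a point): centre of the top of the push lug, an upright dark steel plate on the arm just ahead (counter-clockwise) of the plunger: 8 mm thick along the turning direction, 36 mm wide radially, top 142 mm above the bench. Its flat face is 24 mm from the plunger's axis (this point 28 mm). A finger on or over the plunger's head can push it ahead to turn the table; the rubbing of a fingertip pressing the head turns it too
- form_foot (a point): middle of the underside of the clay form, about on the turning axis, 82 mm above the bench
- clay_form: grey two-lobed clay form standing loose in the middle of the turntable, 120 mm long, 84 mm wide, 61 mm high, 0.55 kg; origin at its underside. Not to be touched
- cup: pale green cup, 76 mm across, 90 mm high, loose on the bench near the turntable; leave it alone. Origin at its underside
- brush: brush, 170 mm long, lying loose on the bench near the turntable; leave it alone
- brick: small terracotta brick, 100 x 65 x 35 mm, loose beyond the turntable; leave it alone. Origin at its underside
- bowl: steel bowl, 150 mm across, 45 mm high, loose at the left; leave it alone. Origin at its underside
- tub: white lidded tub, 90 mm across, 65 mm high, loose at the right; leave it alone. Origin at its underside
- brush_pot: terracotta pot with upright brushes, 72 mm across, 220 mm high, loose at the right; leave it alone. Origin at its underside

How it is judged:
On the way, in this order (a step that is already met when the one before it is completed fails the run):
1. the plunger is pressed in at the starting hole (over 9 mm, table not yet past 0.3 rad) (value of joint plunger above 0.009 m and value of joint turntable below 0.3 rad), for 0.05 s.
2. the table stands at the next hole with the plunger sprung up in it (value of joint turntable between 0.47 and 0.58 rad and value of joint plunger below 0.003 m), for 0.3 s.
At the end, for the whole second after the job is handed in: the table is at rest at the next hole counter-clockwise (0.524 rad, within 0.05 rad), the plunger is up (pressed less than 3 mm), and the clay form stands upright on the middle of the table (within 18 mm) (all of step 2 and velocity of joint turntable between -0.05 and 0.05 rad/s and horizontal distance between form_foot and hub below 0.018 m and angle between clay_form's own z axis and vertical below 0.15 rad); the robot touches nothing.
It fails at once if the table is turned backwards (beyond -0.15 rad) or well past the next hole (beyond 0.80 rad) (value of joint turntable below -0.15 rad or value of joint turntable above 0.8 rad).
It fails at once if the clay form is touched, lifted, shifted on the table by over 18 mm or tipped (contact force between any of the fingers, the arm and clay_form above 1 N or height (world z) of form_foot above 0.097 m or horizontal distance between form_foot and hub above 0.018 m or angle between clay_form's own z axis and vertical above 0.2 rad).
It fails at once if a bystander is moved by over 15 mm, lifted or knocked over (distance of any of cup, brush, brick, bowl, tub, brush_pot from where it was at the start of the episode above 0.015 m).
It also fails if it takes over 40 s, if anything falls off the work surface, if the arm or the gripper's body presses on something with over 40 N, if the wrist force passes 120 N, or if a joint passes its speed limit or range.

ROBOT

A 7-joint arm with a two-finger parallel gripper is mounted at the origin on the work surface. World frame = base frame: x ahead of the robot, y to its left, z up, the work surface at z = 0. Lengths are in m, angles in rad, forces in N, time in s.
With the tool pointing down it reaches from about 0.4 to 0.85 m from the base axis. Payload 10.4 kg.
Tool frame: the origin (TCP) lies midway between the tips of the shut fingers; the grasp point (between the pads) lies 19 mm behind it; z points along the fingers, x is the direction in which the jaws open and shut, and the axes are right-handed (so a half turn about z gives the same grasp; the last joint's range is limited). The gripper opens to 85 mm and grips with 20 to 120 N. Pads are 22 mm wide; open, the fingers measure 114 mm over their backs; the gripper's body (76 mm by 85 mm) begins 54 mm behind the grasp point. The pads swing forward as they close: fully open they stand 13 mm farther back than shut.
Start: joints at [-1.331, 0.332, -0.065, 1.46, 0.022, 1.35, -0.088], TCP at [0.162, 0.604, 0.231] pointing down, gripper open.
Joint ranges: [-2.6, 2.6], [-0.5, 2.12], [-1.47, 1.34], [0.16, 2.42], [-1.27, 4.41], [0.06, 2.06], [-2.6, 2.6]. Speed limits (rad/s): [2.22, 2.22, 2.79, 2.79, 3.14, 3.14, 3.14].

INTERFACE

Orientations are given as a unit quaternion [x, y, z, w].
In Python, from workcell import monitor, eyes, ticket, models gives the robot as it stands.
- The arm moves only by the tool servo_tool, never from a script. Its argument "motion" is a list of rows, each a list of 7 numbers: the opening, from 0 (shut) to 1 (fully open), then the shift along the tool's x, y, z in m, then the turn, a rotation vector about the tool's x, y, z in degrees. In form: [[fingers, tx, ty, tz, rx, ry, rz], ...]. A call has 1 to 20 rows; each row is the pose to reach, as a shift and turn from the pose commanded when the call began, along the tool's axes at that moment; what a row does not reach only later rows make up. A row lasts 1/8 s, in which the tool goes at most 62.5 mm and 10.7 degrees, less where a joint would pass 70% of its speed; a pose out of reach is approached as far as the arm can. A call with a gripper value outside its range is refused whole. The fingers move at their own pace and stop on an object; "grip_force" is the grip in N (left out, the last holds). Time passes only in rows, so rows that repeat a pose let the fingers close. It gives the time, the measured TCP pose, the force and the opening at its end, in the units of the state.
- monitor.get_obs(): the state, without advancing time (a new reading comes with each control period).
- eyes.camera(name): name is "side" or "top"; returns (picture, depth): 400x640x3 uint8, blue, green, red; 400x640 float32, m along the optical axis (not along the pixel's ray), 0 where there is no reading.
- eyes.camera_info(name): a dict with "intrinsics" (3x3 intrinsics, pixels), "k1" (the pictures are not rectified: a ray, as slopes to the right and down, at radius r is drawn at 1 + k1 r^2 times it, then the intrinsics apply), "extrinsics" (4x4, takes a point from world to camera coordinates). Camera axes: x right, y down, z forward; pixel columns grow to the right and rows downward; lengths in m; the calibration is good to about 2 mm. A picture is of the moment at which its call begins. camera_info takes no time and is no camera call.
- ticket.hand_in(): hands the job in, once; it reports no verdict.
Trained networks look in the newest picture that a camera, given by its name, has taken for a name from the list of things; names that differ only in an ending like _2 or _b are one class to them, and where a whole thing is asked for, a point or a joint stands for the part that bears it (a point fixed in the world has none). Each returns a list of dicts, best first, with "confidence" (0 to 1); they miss things now and then, are a little off and sometimes report something else, mostly with a low value. They report only what shows in the picture. A call takes as long as a camera call.
- models.boxes_of(camera, thing): "point" ([x, y, z] in m, in the coordinates of the camera as it stood for that picture, good to about 4 mm: the middle of the surface that is visible of it).
The state is a dict: "clock": time; "joint_pos": joint angles; "joint_velocities": joint speeds; "tau": joint torques, N m; "position": TCP position; "ee_rot": TCP orientation; "ft_force": force on the tool from outside, world axes, zero at the start; "torque": the same for the moment, N m; "grip_width": opening from 0.0 (shut) to 1.0 (fully open).
Only numpy, scipy, OpenCV 4.12 (cv2) and the standard library are available. Lean on these libraries where they do the work, as an engineer would, in place of code of your own. Each camera call takes 0.05 s, during which the arm holds its last target. There are 200 camera calls.

## Working session

There is one attempt and no reset: what is moved stays moved. The work goes in short steps, Python scripts to look and compute and a tool call to move; the robot and the scene stay as the last step left them, time stands still between calls to the robot, and variables do not carry over. Pictures are saved under pics/ and viewed, about 8 in all and at most 12, crops included, and the job is handed in when it is done.

Besides the shell and the picture viewer there is one more tool, called as name(argument=value, ...), one argument or row to a line, values as JSON. servo_tool: Moves the arm, as the interface text tells. Its arguments: {"type":"object","properties":{"motion":{"type":"array"},"grip_force":{"type":"number"}},"required":["motion"]}

```bash
mkdir -p pics
cat > h.py <<'E'
import numpy as np, cv2
from workcell import monitor, eyes, ticket, models
def toworld(cam,p):
    E=np.array(eyes.camera_info(cam)["extrinsics"]); return (np.linalg.inv(E)@np.r_[p,1])[:3]
def pix2world(cam,u,v,z=None,d=None):
    I=eyes.camera_info(cam);K=np.array(I["intrinsics"]);k=I["k1"]
    q=np.array([(u-K[0,2])/K[0,0],(v-K[1,2])/K[1,1]]);s=q.copy()
    for _ in range(20): s=q/(1+k*(s@s))
    if d is not None: return toworld(cam,np.r_[s,1]*d)
    o=toworld(cam,[0,0,0]);e=toworld(cam,np.r_[s,1])-o
    return o+e*(z-o[2])/e[2]
def find(cam,t):
    return [(np.round(toworld(cam,r["point"]),4).tolist(),round(r["confidence"],2)) for r in models.boxes_of(cam,t)[:2]]
E
python3 - <<'E'
from h import *
for c in ("side","top"):
    im,d=eyes.camera(c); cv2.imwrite(f"pics/{c}0.png",im); np.save(f"pics/{c}0.npy",d)
for t in ("hub","plunger_head","lug_top","clay_form","cup","brush","brick","bowl","tub","brush_pot"):
    print(t,find("top",t),find("side",t) if t in("plunger_head","lug_top") else "")
o=monitor.get_obs();print(o["clock"],o["position"],o["ee_rot"],o["grip_width"])
for c in ("side","top"): print(toworld(c,[0,0,0]))
E
```

```text
hub [([0.636, -0.0561, 0.0812], 0.67), ([0.4214, 0.5084, 0.0225], 0.66)] 
plunger_head [([0.4968, -0.0708, 0.1021], 0.63)] [([0.4893, -0.0782, 0.1039], 0.52)]
lug_top [([0.6361, -0.0534, 0.0862], 0.57), ([0.4977, -0.0729, 0.1026], 0.25)] [([0.6166, -0.0849, 0.0842], 0.55)]
clay_form [([0.6507, -0.0343, 0.1332], 0.84)] 
cup [([0.4859, 0.1462, 0.0314], 0.63)] 
brush [([0.5843, -0.3241, 0.0195], 0.87), ([0.6377, -0.0539, 0.0851], 0.56)] 
brick [] 
bowl [([0.4227, 0.5126, 0.0228], 0.71)] 
tub [([0.5934, -0.4587, 0.0646], 0.73), ([0.6358, -0.0587, 0.0836], 0.6)] 
brush_pot [([0.4864, 0.1473, 0.0284], 0.74), ([0.4461, -0.5441, 0.0766], 0.68)] 
0.7 [0.16234549 0.60357941 0.23134502] [ 7.93660108e-01  6.08361429e-01  4.62249389e-05 -4.72054736e-05] 0.9997973105668636
[-0.18019287 -1.1867668   1.10316133]
[0.27309903 0.00366406 1.49737858]
```

View pics/top0.png

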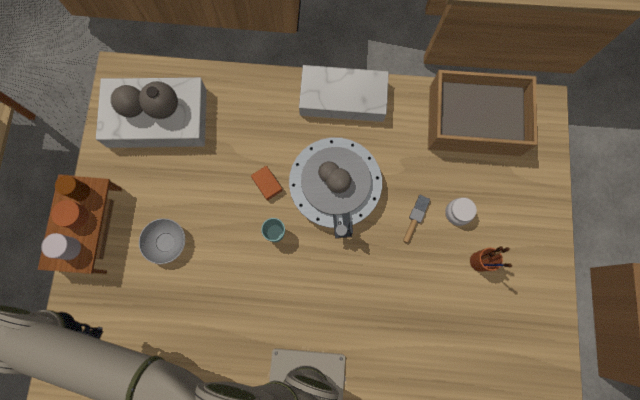

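View pics/side0.png

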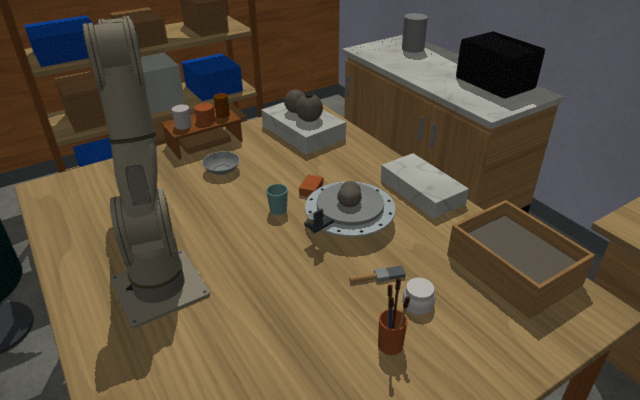

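The top view (x up, y left) shows the turntable centred at about (336,182), with the plunger at about (341,230) on its -x side. Counter-clockwise there means image-right (-y). The cup is at (273,230), to the left and out of the way. Next I'll fit the axis and crop the plunger.

Run:
```python
from h import *
from scipy.optimize import least_squares
im=cv2.imread("pics/top0.png");d=np.load("pics/top0.npy")
P=np.array([[pix2world("top",u,v,d=d[v,u]) for u in range(280,395)] for v in range(130,245)]).reshape(-1,3)
for z,R in((.06,.155),(.082,.115)):
    m=P[abs(P[:,2]-z)<.005][:,:2]; c0=np.array([.636,-.056])
    m=m[np.hypot(*(m-c0).T)<R+.03]
    a=np.arctan2(*(m-c0).T[::-1]); r=np.hypot(*(m-c0).T)
    e=[]
    for b in np.arange(-np.pi,np.pi,.1):
        s=m[(a>=b)&(a<b+.1)]; 
        if len(s)>3: e.append(s[np.argmax(np.hypot(*(s-c0).T))])
    e=np.array(e); f=least_squares(lambda x:np.hypot(e[:,0]-x[0],e[:,1]-x[1])-x[2],[*c0,R],loss='soft_l1',f_scale=.002)
    print(z,f.x,len(e),np.median(m-c0+c0,0))
for lo,hi in((.09,.115),(.13,.15)):
    m=P[(P[:,2]>lo)&(P[:,2]<hi)&(P[:,0]<.53)]; print(lo,len(m),m.mean(0) if len(m) else 0, m.min(0) if len(m) else 0,m.max(0) if len(m) else 0)
print(pix2world("top",341,230,z=.106))
cv2.imwrite("pics/topc.png",cv2.resize(im[200:250,310:375],None,fx=12,fy=12,interpolation=cv2.INTER_CUBIC))
s=cv2.imread("pics/side0.png");cv2.imwrite("pics/sidec.png",cv2.resize(s[170:270,260:410],None,fx=5,fy=5,interpolation=cv2.INTER_CUBIC))
```

```text
Traceback (most recent call last):
  File "h.py", line 6, in pix2world
    I=eyes.camera_info(cam);K=np.array(I["intrinsics"]);k=I["k1"]
ValueError: time passes only in moves, steps and waits
```

```bash
sed -i 's/eyes.camera_info(cam)/info(cam)/' h.py; sed -i '2a import functools\n@functools.lru_cache\ndef info(c): return eyes.camera_info(c)' h.py
python3 - <<'E'
from h import *
from scipy.optimize import least_squares
im=cv2.imread("pics/top0.png");d=np.load("pics/top0.npy")
P=np.array([[pix2world("top",u,v,d=d[v,u]) for u in range(280,395)] for v in range(130,245)]).reshape(-1,3)
for z,R in((.06,.155),(.082,.115)):
    m=P[abs(P[:,2]-z)<.005][:,:2]; c0=np.array([.636,-.056])
    m=m[np.hypot(*(m-c0).T)<R+.03]
    a=np.arctan2(*(m-c0).T[::-1])
    e=[]
    for b in np.arange(-np.pi,np.pi,.1):
        s=m[(a>=b)&(a<b+.1)]
        if len(s)>3: e.append(s[np.argmax(np.hypot(*(s-c0).T))])
    e=np.array(e); f=least_squares(lambda x:np.hypot(e[:,0]-x[0],e[:,1]-x[1])-x[2],[*c0,R],loss='soft_l1',f_scale=.002)
    print(z,f.x,len(e))
for lo,hi in((.09,.115),(.13,.15)):
    m=P[(P[:,2]>lo)&(P[:,2]<hi)&(P[:,0]<.53)]; print(lo,len(m),m.mean(0) if len(m) else 0, m.min(0) if len(m) else 0,m.max(0) if len(m) else 0)
print(pix2world("top",341,230,z=.106), monitor.get_obs()["clock"])
cv2.imwrite("pics/topc.png",cv2.resize(im[200:250,310:375],None,fx=12,fy=12,interpolation=cv2.INTER_CUBIC))
s=cv2.imread("pics/side0.png");cv2.imwrite("pics/sidec.png",cv2.resize(s[170:270,260:410],None,fx=5,fy=5,interpolation=cv2.INTER_CUBIC))
E
```

```text
0.06 [ 0.66215384 -0.04309469  0.15359185] 61
0.082 [ 0.66138298 -0.04336503  0.11397703] 63
0.09 124 [ 0.49306894 -0.05301132  0.10484713] [ 0.4576555  -0.10445298  0.09004685] [0.51209947 0.12347478 0.11474356]
0.13 36 [ 0.49829384 -0.09851748  0.14117726] [ 0.48140858 -0.10375911  0.13076114] [ 0.51611086 -0.09284367  0.14779975]
[ 0.49369485 -0.07144622  0.106     ] 0.7
```

View pics/topc.png

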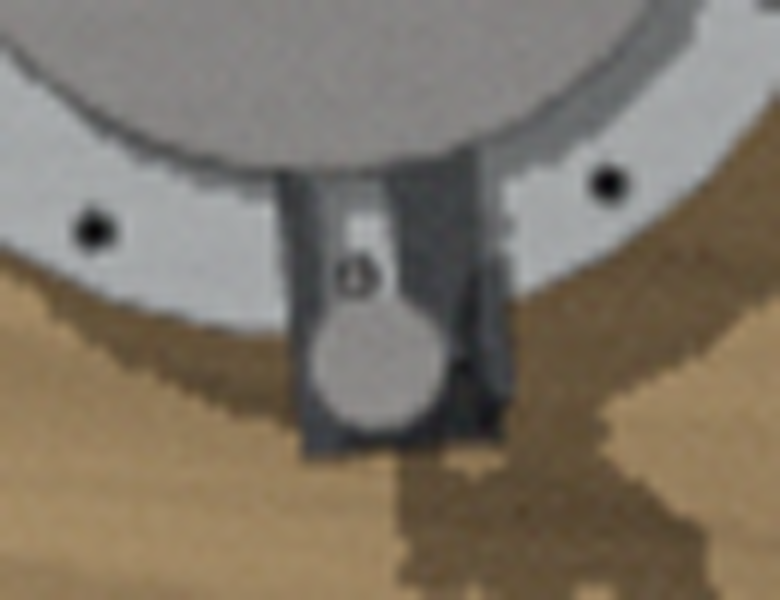

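View pics/sidec.png

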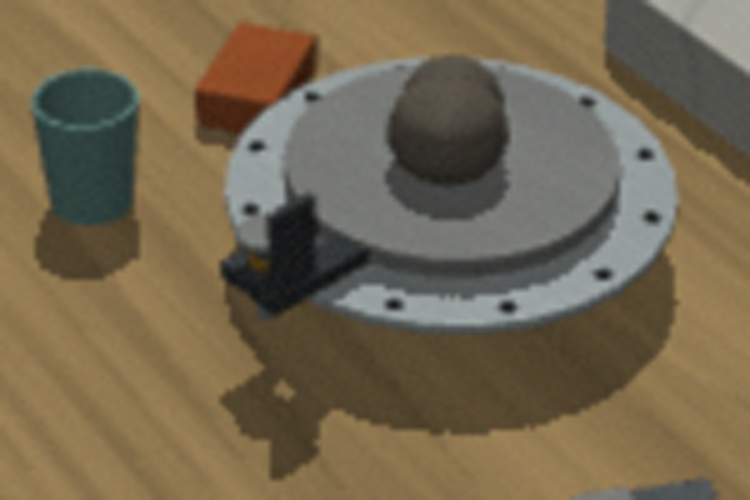

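Everything agrees with the given sizes:
- **Axis:** (0.662, -0.043), with fitted radii of 0.154 and 0.114.
- **Plunger head:** about (0.494, -0.071), which is 0.170 from the axis at 189.6°.
- **Lug:** about (0.498, -0.0985), ahead of the plunger on the -y side, as expected.

In the crop the head disc is at (378,362) and the lug is at (490,320).

I'll plan with the tool's x radial, fingers shut and tool y tangential.

```bash
cat >> h.py <<'E'
from scipy.spatial.transform import Rotation as Ro
AX=np.array([.662,-.043]);PH=np.deg2rad(189.6)
def pose(th,t,z,r=.170):
    "tool pose at table angle th, t ahead of plunger axis, tool x inward-radial"
    c,s=np.cos(PH+th),np.sin(PH+th)
    return [AX[0]+r*c-t*s,AX[1]+r*s+t*c,z,PH+th-np.pi]
def rows(targets,p=None,R=None,f=0):
    o=monitor.get_obs(); p=o["position"] if p is None else p; R0=Ro.from_quat(o["ee_rot"]) if R is None else R
    out=[]
    for x,y,z,a in targets:
        Rt=Ro.from_euler('z',a)*Ro.from_quat([1,0,0,0])
        out.append([f,*np.round(R0.inv().apply(np.array([x,y,z])-p),3).tolist(),*np.round(np.rad2deg((R0.inv()*Rt).as_rotvec()),1).tolist()])
    print(str(out).replace("], [","],\n["))
E
python3 - <<'E'
from h import *
o=monitor.get_obs();p=o["position"];g=pose(0,.006,.18)
a0,r0=np.arctan2(p[1],p[0]),np.hypot(*p[:2]);a1,r1=np.arctan2(g[1],g[0]),np.hypot(g[0],g[1])
R=Ro.from_quat(o["ee_rot"]).as_matrix();y0=np.arctan2(R[1,0],R[0,0])
w=[]
for s in np.linspace(0,1,18)[1:]:
    a=a0+s*(a1-a0);r=r0+s*(r1-r0);w.append([r*np.cos(a),r*np.sin(a),p[2]+s*(g[2]-p[2]),y0+s*(g[3]-y0)])
rows(w+[w[-1]]); print(g)
E
```

```text
[[0, -0.01, 0.053, 0.003, -0.0, -0.0, 3.8],
[0, -0.024, 0.105, 0.006, -0.0, -0.0, 7.7],
[0, -0.042, 0.154, 0.009, -0.0, -0.0, 11.5],
[0, -0.064, 0.201, 0.012, -0.0, -0.0, 15.4],
[0, -0.09, 0.246, 0.015, -0.0, -0.0, 19.2],
[0, -0.119, 0.287, 0.018, -0.0, -0.0, 23.1],
[0, -0.152, 0.325, 0.021, -0.0, -0.0, 26.9],
[0, -0.187, 0.36, 0.024, -0.0, -0.0, 30.7],
[0, -0.225, 0.391, 0.027, -0.0, -0.0, 34.6],
[0, -0.265, 0.419, 0.03, -0.0, -0.0, 38.4],
[0, -0.306, 0.442, 0.033, -0.0, -0.0, 42.3],
[0, -0.349, 0.462, 0.036, -0.0, -0.0, 46.1],
[0, -0.393, 0.477, 0.039, -0.0, -0.0, 50.0],
[0, -0.438, 0.489, 0.042, -0.0, -0.0, 53.8],
[0, -0.482, 0.496, 0.045, -0.0, -0.0, 57.7],
[0, -0.527, 0.499, 0.048, -0.0, -0.0, 61.5],
[0, -0.571, 0.498, 0.051, -0.0, -0.0, 65.3],
[0, -0.571, 0.498, 0.051, -0.0, -0.0, 65.3]]
[np.float64(0.4953812861783108), np.float64(-0.07726666316416035), 0.18, np.float64(0.16755160819145543)]
```

servo_tool(
  motion=[
    [0,-0.01,0.053,0.003,0,0,3.8],
    [0,-0.024,0.105,0.006,0,0,7.7],
    [0,-0.042,0.154,0.009,0,0,11.5],
    [0,-0.064,0.201,0.012,0,0,15.4],
    [0,-0.09,0.246,0.015,0,0,19.2],
    [0,-0.119,0.287,0.018,0,0,23.1],
    [0,-0.152,0.325,0.021,0,0,26.9],
    [0,-0.187,0.36,0.024,0,0,30.7],
    [0,-0.225,0.391,0.027,0,0,34.6],
    [0,-0.265,0.419,0.03,0,0,38.4],
    [0,-0.306,0.442,0.033,0,0,42.3],
    [0,-0.349,0.462,0.036,0,0,46.1],
    [0,-0.393,0.477,0.039,0,0,50.0],
    [0,-0.438,0.489,0.042,0,0,53.8],
    [0,-0.482,0.496,0.045,0,0,57.7],
    [0,-0.527,0.499,0.048,0,0,61.5],
    [0,-0.571,0.498,0.051,0,0,65.3],
    [0,-0.571,0.498,0.051,0,0,65.3],
    [0,-0.571,0.498,0.051,0,0,65.3],
  ],
  grip_force=40,
)

```text
clock: 3.08
position: [0.4952, -0.0765, 0.1804]
ee_rot: [0.996, 0.084, 0.0, -0.0]
ft_force: [-0.6, 0.3, -0.2]
grip_width: 0.002
```

Run:
```python
from h import *
im,d=eyes.camera("side");cv2.imwrite("pics/s1.png",cv2.resize(im[130:270,240:410],None,fx=4.5,fy=4.2,interpolation=cv2.INTER_CUBIC))
```

```text
(no output)
```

View pics/s1.png

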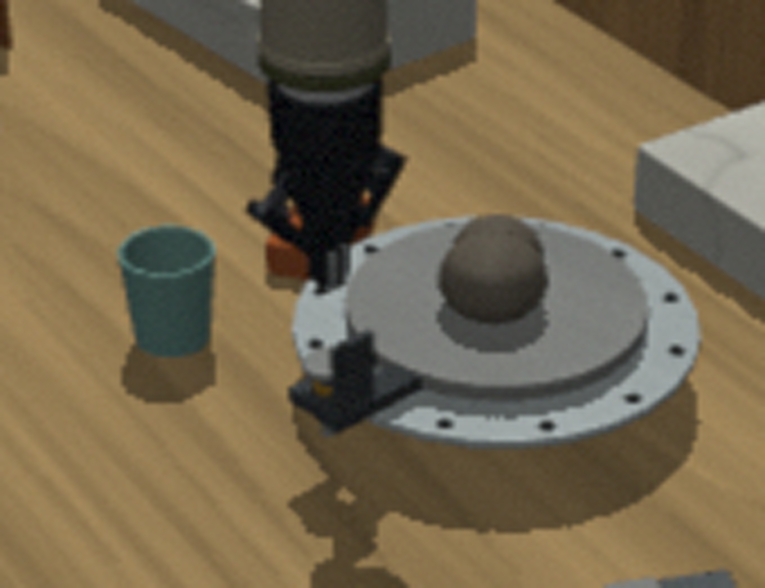

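The shut fingers are poised straight above the head, at about (330,285) in the crop, with the lug at (352,370) ahead of them. I'll descend next and press to about 12 mm.

servo_tool(
  motion=[
    [0,0,0,0.03,0,0,0],
    [0,0,0,0.055,0,0,0],
    [0,0,0,0.066,0,0,0],
    [0,0,0,0.07,0,0,0],
    [0,0,0,0.074,0,0,0],
    [0,0,0,0.077,0,0,0],
    [0,0,0,0.08,0,0,0],
    [0,0,0,0.083,0,0,0],
    [0,0,0,0.086,0,0,0],
    [0,0,0,0.086,0,0,0],
    [0,0,0,0.086,0,0,0],
  ],
)

```text
clock: 4.5
position: [0.4955, -0.077, 0.0952]
ee_rot: [0.996, 0.084, 0.001, -0.0]
ft_force: [-2.5, 1.2, 8.6]
grip_width: 0.0
```

The upward force is 8.6 N, which matches about 11 mm of press. I'll plan the arc with the plunger held down, then release and push on the lug.

Run:
```python
from h import *
p=np.array([.4955,-.077,.0945])
w=[pose(0,t,.0935) for t in(.009,.012,.014)]+[pose(th,.014,.0935) for th in np.arange(.02,.29,.02)]
rows(w,p)
```

```text
[[0, -0.0, 0.003, 0.001, -0.0, -0.1, 0.0],
[0, -0.0, 0.006, 0.001, -0.0, -0.1, 0.0],
[0, -0.0, 0.008, 0.001, -0.0, -0.1, 0.0],
[0, 0.0, 0.012, 0.001, -0.0, -0.1, -1.1],
[0, 0.001, 0.015, 0.001, -0.0, -0.1, -2.2],
[0, 0.001, 0.018, 0.001, -0.0, -0.1, -3.4],
[0, 0.001, 0.022, 0.001, -0.0, -0.1, -4.5],
[0, 0.002, 0.025, 0.001, -0.0, -0.1, -5.7],
[0, 0.003, 0.028, 0.001, -0.0, -0.1, -6.8],
[0, 0.003, 0.032, 0.001, -0.0, -0.1, -8.0],
[0, 0.004, 0.035, 0.001, -0.0, -0.1, -9.1],
[0, 0.005, 0.038, 0.001, -0.0, -0.1, -10.3],
[0, 0.006, 0.042, 0.001, -0.0, -0.1, -11.4],
[0, 0.007, 0.045, 0.001, -0.0, -0.1, -12.6],
[0, 0.008, 0.048, 0.001, -0.0, -0.1, -13.7],
[0, 0.009, 0.051, 0.001, -0.0, -0.1, -14.8],
[0, 0.01, 0.055, 0.001, -0.0, -0.1, -16.0]]
```

servo_tool(
  motion=[
    [0,0,0.003,0.001,0,0,0],
    [0,0,0.006,0.001,0,0,0],
    [0,0,0.008,0.001,0,0,0],
    [0,0,0.012,0.001,0,0,-1.1],
    [0,0.001,0.015,0.001,0,0,-2.2],
    [0,0.001,0.018,0.001,0,0,-3.4],
    [0,0.001,0.022,0.001,0,0,-4.5],
    [0,0.002,0.025,0.001,0,0,-5.7],
    [0,0.003,0.028,0.001,0,0,-6.8],
    [0,0.003,0.032,0.001,0,0,-8],
    [0,0.004,0.035,0.001,0,0,-9.1],
    [0,0.005,0.038,0.001,0,0,-10.3],
    [0,0.006,0.042,0.001,0,0,-11.4],
    [0,0.007,0.045,0.001,0,0,-12.6],
    [0,0.008,0.048,0.001,0,0,-13.7],
    [0,0.009,0.051,0.001,0,0,-14.8],
    [0,0.01,0.055,0.001,0,0,-16],
  ],
)

```text
clock: 6.62
position: [0.5154, -0.1294, 0.0946]
ee_rot: [0.975, 0.222, 0.001, -0.0]
ft_force: [-0.1, 1.5, 8.2]
grip_width: -0.001
```

Run:
```python
from h import *
im,d=eyes.camera("side");cv2.imwrite("pics/s2.png",cv2.resize(im[130:270,240:410],None,fx=4.5,fy=4.2,interpolation=cv2.INTER_CUBIC))
p=monitor.get_obs()["position"]
q=p[:2]-AX;print(np.hypot(*q),np.arctan2(q[1],q[0])%(2*np.pi)-PH)
```

```text
0.17023900319919796 0.369035780736255
```

View pics/s2.png

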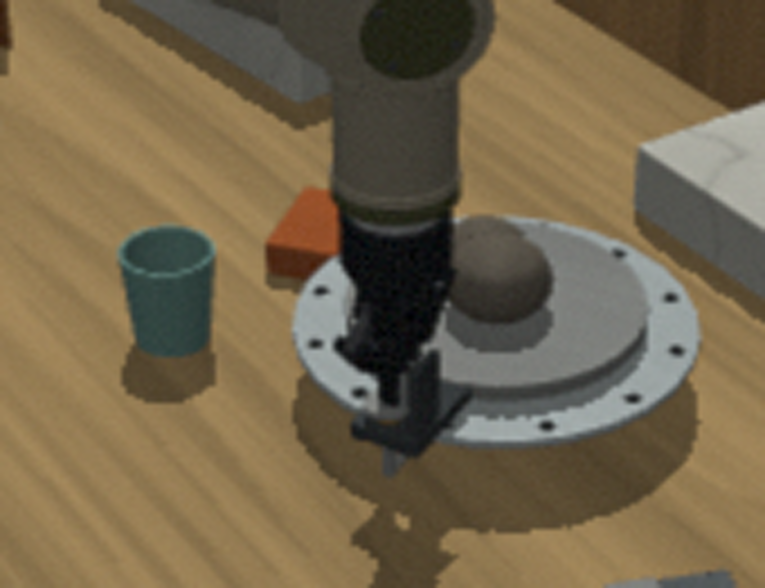

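The table turned together with the finger, to about 0.29 rad; in the crop the head is at (390,405) and the lug at (425,390). Next I'll lift off the head and push only the lug.

Run:
```python
from h import *
p=np.array([.5155,-.1295,.0937])
w=[pose(.28,.014,z) for z in(.1,.107,.114)]+[pose(th,.014,.114) for th in np.arange(.295,.512,.015)]
rows(w,p)
```

```text
[[0, -0.0, -0.001, -0.006, 0.1, -0.2, 0.1],
[0, -0.0, -0.001, -0.013, 0.1, -0.2, 0.1],
[0, -0.0, -0.001, -0.02, 0.1, -0.2, 0.1],
[0, -0.0, 0.002, -0.02, 0.1, -0.2, -0.8],
[0, 0.0, 0.005, -0.02, 0.1, -0.2, -1.6],
[0, 0.0, 0.007, -0.02, 0.1, -0.2, -2.5],
[0, 0.001, 0.01, -0.02, 0.1, -0.2, -3.3],
[0, 0.001, 0.012, -0.02, 0.1, -0.2, -4.2],
[0, 0.001, 0.015, -0.02, 0.1, -0.2, -5.0],
[0, 0.002, 0.017, -0.02, 0.1, -0.2, -5.9],
[0, 0.002, 0.02, -0.02, 0.1, -0.2, -6.8],
[0, 0.003, 0.022, -0.02, 0.1, -0.2, -7.6],
[0, 0.004, 0.025, -0.02, 0.1, -0.2, -8.5],
[0, 0.004, 0.027, -0.02, 0.1, -0.2, -9.3],
[0, 0.005, 0.03, -0.02, 0.1, -0.2, -10.2],
[0, 0.005, 0.032, -0.02, 0.1, -0.2, -11.1],
[0, 0.006, 0.035, -0.02, 0.1, -0.2, -11.9],
[0, 0.007, 0.037, -0.02, 0.1, -0.2, -12.8]]
```

servo_tool(
  motion=[
    [0,0,0,-0.006,0,0,0],
    [0,0,0,-0.013,0,0,0],
    [0,0,0,-0.02,0,0,0],
    [0,0,0.002,-0.02,0,0,-0.8],
    [0,0,0.005,-0.02,0,0,-1.6],
    [0,0,0.007,-0.02,0,0,-2.5],
    [0,0.001,0.01,-0.02,0,0,-3.3],
    [0,0.001,0.012,-0.02,0,0,-4.2],
    [0,0.001,0.015,-0.02,0,0,-5],
    [0,0.002,0.017,-0.02,0,0,-5.9],
    [0,0.002,0.02,-0.02,0,0,-6.8],
    [0,0.003,0.022,-0.02,0,0,-7.6],
    [0,0.004,0.025,-0.02,0,0,-8.5],
    [0,0.004,0.027,-0.02,0,0,-9.3],
    [0,0.005,0.03,-0.02,0,0,-10.2],
    [0,0.005,0.032,-0.02,0,0,-11.1],
    [0,0.006,0.035,-0.02,0,0,-11.9],
    [0,0.007,0.037,-0.02,0,0,-12.8],
  ],
)

```text
clock: 8.93
position: [0.5365, -0.1606, 0.1136]
ee_rot: [0.944, 0.33, 0.0, 0.0]
ft_force: [-5.0, 0.7, 1.1]
grip_width: -0.002
```

Run:
```python
from h import *
im,d=eyes.camera("side");cv2.imwrite("pics/s3.png",cv2.resize(im[130:270,240:410],None,fx=4.5,fy=4.2,interpolation=cv2.INTER_CUBIC))
p=monitor.get_obs()["position"]
q=p[:2]-AX;print(np.hypot(*q),np.arctan2(q[1],q[0])%(2*np.pi)-PH)
w=[pose(th,.014,.114) for th in (.52,.53,.54,.55,.56,.57)]
rows(w,p)
```

```text
0.17192982536476029 0.5878909591924195
[[0, 0.002, 0.002, -0.0, 0.1, -0.0, -0.9],
[0, 0.002, 0.004, -0.0, 0.1, -0.0, -1.5],
[0, 0.002, 0.006, -0.0, 0.1, -0.0, -2.0],
[0, 0.002, 0.007, -0.0, 0.1, -0.0, -2.6],
[0, 0.002, 0.009, -0.0, 0.1, -0.0, -3.2],
[0, 0.003, 0.011, -0.0, 0.1, -0.0, -3.7]]
```

View pics/s3.png

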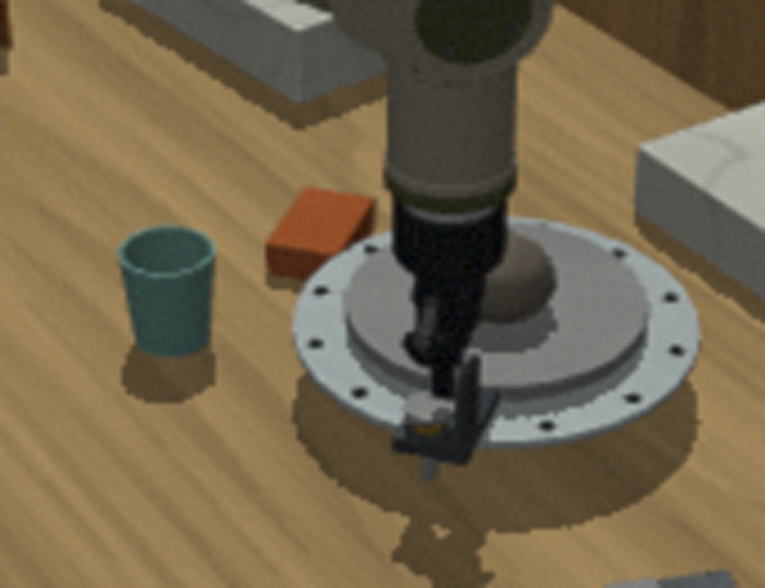

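The finger is against the lug, and the head looks raised, with the gold band showing again at (430,425). To tell pin drag from the hard stop, I'll push a little further and watch the force.

servo_tool(
  motion=[
    [0,0,0.002,0,0,0,-0.6],
    [0,0,0.004,0,0,0,-1.2],
    [0,0,0.004,0,0,0,-1.2],
  ],
)

```text
clock: 9.35
position: [0.5392, -0.1635, 0.1134]
ee_rot: [0.941, 0.339, 0.0, 0.0]
ft_force: [0.0, -0.6, 0.3]
grip_width: 0.004
```

Run:
```python
from h import *
im,d=eyes.camera("side")
o=monitor.get_obs();p=o["position"];q=p[:2]-AX;print(np.arctan2(q[1],q[0])%(2*np.pi)-PH,o["ft_force"])
# depth on head: pixel (430,403) in crop
u0,v0=240+426/4.5,130+403/4.2
for du in(-3,-1,0,1,3):
  u,v=int(u0+du),int(v0); print(u,v,np.round(pix2world("side",u,v,d=d[v,u]),4))
print(find("side","plunger_head"))
```

```text
0.6076999301112131 [-0.31866861  0.17311316 -0.84057132]
331 225 [ 0.5193 -0.1452  0.1062]
333 225 [ 0.5218 -0.1526  0.1099]
334 225 [ 0.5265 -0.1512  0.107 ]
335 225 [ 0.5304 -0.1511  0.1052]
337 225 [ 0.5353 -0.1548  0.1056]
[([0.5265, -0.1567, 0.1054], 0.5)]
```

The head now reads z ≈ 0.106, fully up, at about 0.50 rad, and the force has gone, so the pin is in the hole. I'll back off the lug and lift clear.

servo_tool(
  motion=[
    [0,0,-0.003,-0.001,0,0,0],
    [0,0,-0.006,-0.004,0,0,0],
    [0,0,-0.006,-0.03,0,0,0],
    [0,0,-0.006,-0.08,0,0,0],
    [0,-0.05,-0.006,-0.12,0,0,0],
    [0,-0.1,-0.006,-0.14,0,0,0],
    [0,-0.1,-0.006,-0.14,0,0,0],
    [0,-0.1,-0.006,-0.14,0,0,0],
  ],
)

```text
clock: 10.45
position: [0.4581, -0.2218, 0.2534]
ee_rot: [0.941, 0.339, 0.0, -0.0]
ft_force: [1.0, 0.9, -0.1]
grip_width: -0.002
```

Run:
```python
from h import *
im,d=eyes.camera("side");cv2.imwrite("pics/s4.png",cv2.resize(im[130:270,240:410],None,fx=4.5,fy=4.2,interpolation=cv2.INTER_CUBIC))
for c in("side","top"):
    if c=="top": im,d=eyes.camera(c)
    for r in find(c,"plunger_head"):
        q=np.array(r[0][:2])-AX; print(c,r,np.hypot(*q),np.arctan2(q[1],q[0])%(2*np.pi)-PH)
print(find("top","clay_form"),find("side","clay_form"),monitor.get_obs()["ft_force"])
```

```text
side ([0.5302, -0.1571, 0.1043], 0.61) 0.17432742182456554 0.545990005136463
top ([0.5324, -0.1519, 0.1068], 0.43) 0.16927897093259994 0.5312710564569185
[([0.648, -0.0402, 0.1365], 0.8), ([0.4426, -0.5474, 0.0785], 0.7)] [([0.6428, -0.0685, 0.1305], 0.73)] [ 0.11441735  0.18600267 -0.77026094]
```

View pics/s4.png

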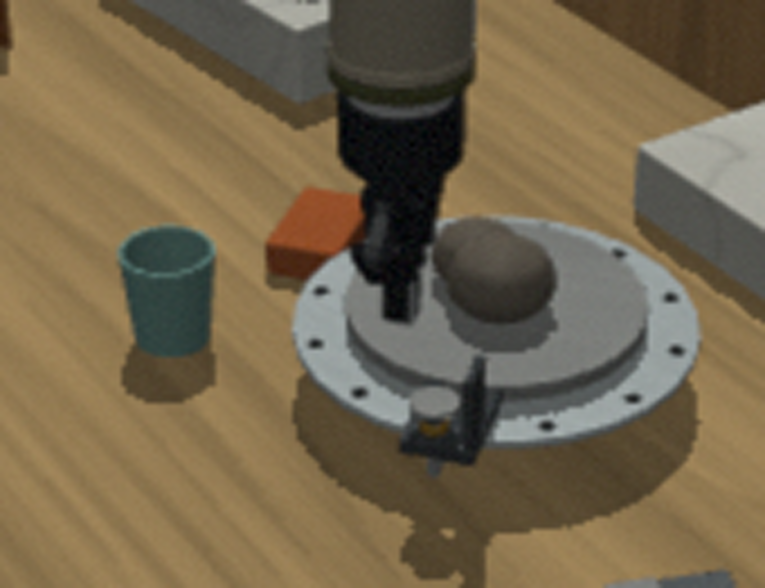

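The head is up at (435,405) in the crop with its gold band visible, at z ≈ 0.105–0.107 and about 0.53–0.55 rad. The form stands upright, the cup and brick haven't moved, and the hand is clear, so I'll hand in.

```bash
python3 -c "
from h import *
print(ticket.hand_in())"
```

```text
the job is handed in; nothing more can be done
None
```

The turntable is at the next hole counter-clockwise with its plunger sprung back up, and I handed the job in at about 10.5 s on the robot's clock. No verdict was reported.

**What I did:** I pressed the plunger about 11 mm with the shut fingers, reading 8.6 N, which fits the spring. I turned the table to about 0.29 rad with the plunger held down. Then I lifted off the head and pushed the lug slowly until the pin sprang up, backed off and lifted clear.

**Last checks:**
- **Table angle:** 0.53 rad from the top camera and 0.55 rad from the side camera, against a target of 0.524. The top value fits the known 170 mm radius better. The two views differ by about the detector's 4 mm error.
- **Plunger:** the head is at z ≈ 0.104–0.107, so fully up.
- **Clay form and bystanders:** the last picture shows the form upright in the middle of the table and the cup and brick unmoved. I did not re-measure the brush, bowl, tub or brush pot; the planned path stayed clear of them.
- **Hand:** clear of everything, with about zero force at the wrist.

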